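Hang the peg caddies on the balance bar

ROBOT

A 6-joint arm with a two-finger parallel gripper is mounted at the origin on the work surface. World frame = base frame: x ahead of the robot, y to its left, z up, the work surface at z = 0. Lengths are in m, angles in rad, forces in N, time in s.
With the tool pointing down it reaches from about 0.375 to 0.975 m from the base axis. Payload 3.8 kg.
Tool frame: the origin (TCP) lies on the centre line of the jaws, within the pads' length; the fingertips stand 19 mm ahead of it and the grasp point (between the pads) is the TCP; z points along the fingers, y is the line along which they close (so a half turn about z gives the same grasp; the last joint's range is limited). The gripper opens to 88 mm and grips with 3 to 60 N. Pads are 18 mm wide; open, the fingers measure 123 mm over their backs; the gripper's body (75 mm by 187 mm) begins 45 mm behind the grasp point.
Start: joints at [-1.337, 0.264, 1.604, -0, 1.274, -0.037], TCP at [0.181, -0.65, 0.258] pointing down, gripper open.
Joint ranges: [-2.63, 2.63], [-0.94, 2.18], [0.31, 2.57], [-1.31, 4.45], [0, 2.66], [-2.55, 2.55]. Speed limits (rad/s): [2.57, 2.57, 3.14, 3.14, 3.14, 3.14].

INTERFACE

Orientations are given as a unit quaternion [x, y, z, w].
In Python, from plant import ctrl, cams gives the robot as it stands.
- The arm moves only by the tool drive_tool, never from a script. Its argument "deltas" is one flat list of numbers, 5 for each row, row after row: the shift along the tool's x, y, z in m, then the turn about the tool's z in degrees, then the opening in per cent of the stroke, from 0 (shut) to 100 (fully open). A call has 1 to 20 rows; each row is the pose to reach, as a shift and turn from the pose commanded when the call began, along the tool's axes at that moment; what a row does not reach only later rows make up. A row lasts 1/12 s, in which the tool goes at most 41.7 mm and 7.16 degrees, less where a joint would pass 70% of its speed; a pose out of reach is approached as far as the arm can. A call with a gripper value outside its range is refused whole. The fingers move at their own pace and stop on an object; "force" is the grip in N (left out, the last holds). Time passes only in rows, so rows that repeat a pose let the fingers close. It gives the time, the measured TCP pose, the force, the opening and the grip force at its end, in the units of the state.
- ctrl.get_obs(): the state, without advancing time (a new reading comes with each control period).
- cams.snapshot(name): name is "side" or "top" or "wrist"; returns a dict with "pixels" (400x640x3 uint8, red, green, blue), "camera_matrix" (3x3 intrinsics, pixels), "camera_from_world" (4x4, takes a point from world to camera coordinates); the wrist camera has in their place "T_tool_cam" (4x4, takes a point from camera to tool coordinates, whose origin is the TCP and whose axes are the flange's). Camera axes: x right, y down, z forward; pixel columns grow to the right and rows downward; lengths in m; the calibration is good to about 2 mm. A picture is of the moment at which its call begins: read the wrist's pose just before it. There is no depth.
- ctrl.sign_off(): hands the job in; it is judged then, once.
The state is a dict: "t": time; "q": joint angles; "joint_velocities": joint speeds; "effort": joint torques, N m; "position": TCP position; "tool_rot": TCP orientation; "contact_force": force on the tool from outside, world axes, zero at the start; "moment": the same for the moment, N m; "grip_width": finger opening in m; "finger_force": force on a finger pad.
Only numpy, scipy, OpenCV 4.12 (cv2) and the standard library are available. Lean on these libraries where they do the work, as an engineer would, in place of code of your own. Each camera call takes 0.05 s, during which the arm holds its last target. There are 200 camera calls.

TASK

Hang the two large clothes-peg caddies by their hooks on the pivoting bar, one at the left place and one at the right place, each between its two collars, so that the bar ends level. The small caddy is too light to balance a large one and is not to be used.

Things in the scene. Friction and masses are not known exactly. Their poses are not given: they have to be found in the camera images.
- caddy_a_mid (a point): Large grey peg caddy, 160 g, 195 mm high (the unwanted small one: 135). Point: its centre, 97.5 mm above its underside; z up. In mm from the underside: bin 44 (x) by 70 (y), 0-55, pegs to 62; strap 14 wide (y) up its x=+18 side, bent over into a hook 32 wide inside, inner top at 141; lip at x=-18 comes down to 108. Grip block on top 30 (x) by 16 (y), 143-195.
- caddy_b_mid (a point): The other large caddy, same as caddy_a in shape, weight and axes. Its hook is open on its -x side, from pegs (62 mm) to lip (108 mm): a bar lying along its y goes in there as the caddy moves sideways towards its own -x; then lower it until the bar is under the hook's inner top. Hung, its centre is about 38 mm below the bar's axis.
- seat_left (a point): Middle of the bar's left (+y) hanging place, on the axis of the steel bar (12 mm thick, 340 long, axis 190 mm above the table when level). 130 mm from the pivot at the bar's middle, between two black collars (20 mm across, 50 mm apart). y along the bar to its left end, z up, x level. Post at the pivot ends 16 mm above the bar's axis; base 130 x 160 mm.
- seat_right (a point): Middle of the right (-y) hanging place, 130 mm from the pivot, otherwise as seat_left, same axes. The bar tips like a scale beam about its middle; a light spring levels it when empty. One large caddy alone tips it to its stop at 8 degrees: that place sinks 18 mm and the other rises 18 mm. Two large ones balance.
There are look-alikes about, which are no part of the job. Leave any purple or yellow look-alike of the part that bears caddy_b_mid alone.

How it is judged:
At the end, for the whole second after the job is handed in: One large caddy hangs at the left place and the other at the right place: each centre within 25 mm of its place seen from above and 25 to 50 mm below the bar's axis there; and the bar is level within 5 degrees (((horizontal distance between caddy_a_mid and seat_left below 0.025 m and z of caddy_a_mid in the frame of seat_left between -0.05 and -0.025 m and horizontal distance between caddy_b_mid and seat_right below 0.025 m and z of caddy_b_mid in the frame of seat_right between -0.05 and -0.025 m) or (horizontal distance between caddy_b_mid and seat_left below 0.025 m and z of caddy_b_mid in the frame of seat_left between -0.05 and -0.025 m and horizontal distance between caddy_a_mid and seat_right below 0.025 m and z of caddy_a_mid in the frame of seat_right between -0.05 and -0.025 m)) and angle between seat_left's own z axis and vertical below 0.087 rad); the robot touches nothing.
It also fails if it takes over 69 s, if anything falls off the work surface, if the arm or the gripper's body presses on something with over 40 N, if the wrist force passes 120 N, or if a joint passes its speed limit or range.

## Working session

There is one attempt and no reset: what is moved stays moved. The work goes in short steps, Python scripts to look and compute and a tool call to move; the robot and the scene stay as the last step left them, time stands still between calls to the robot, and variables do not carry over. Pictures are saved under pics/ and viewed, at most 10 in all, crops included, and the job is handed in when it is done.

Besides the shell and the picture viewer there is one more tool, called after ">>>" as name(argument=value, ...), one argument or row to a line, values as JSON. drive_tool: Moves the arm, as the interface text tells. Its arguments: {"type":"object","properties":{"deltas":{"type":"array","items":{"type":"number"}},"force":{"type":"number"}},"required":["deltas"]}

```bash
mkdir -p pics
cat > h.py <<'E'
import numpy as np,cv2
from plant import ctrl,cams
from scipy.spatial.transform import Rotation as R
def snap(n,f=None):
    o=ctrl.get_obs(); s=cams.snapshot(n); K=np.array(s["camera_matrix"])
    if n=="wrist":
        T=np.eye(4);T[:3,:3]=R.from_quat(o["tool_rot"]).as_matrix();T[:3,3]=o["position"]
        W=T@np.array(s["T_tool_cam"])
    else: W=np.linalg.inv(np.array(s["camera_from_world"]))
    if f: cv2.imwrite("pics/"+f,s["pixels"][:,:,::-1])
    return s["pixels"],K,W
def ray(K,W,p):
    d=W[:3,:3]@np.linalg.solve(K,[p[0],p[1],1.]); return W[:3,3],d/np.linalg.norm(d)
def plane(K,W,p,z):
    o,d=ray(K,W,p); return o+d*(z-o[2])/d[2]
def tri(a,b):
    A=np.zeros((3,3));v=np.zeros(3)
    for o,d in (a,b):
        M=np.eye(3)-np.outer(d,d);A+=M;v+=M@o
    x=np.linalg.solve(A,v); return x,[np.linalg.norm(np.cross(x-o,d)) for o,d in (a,b)]
def proj(K,W,X):
    c=np.linalg.inv(W)@np.append(X,1);p=K@c[:3];return p[:2]/p[2]
E
python3 - <<'E'
from h import *
for n in("top","side"):
    p,K,W=snap(n,n+"0.png");np.savez(n+"0",p=p,K=K,W=W);print(n,K[0,0],K[:2,2],W.round(3).tolist())
print(ctrl.get_obs())
E
```

```text
top 495.9786453939273 [324.42230446 195.7391171 ] [[-0.007, -0.983, 0.183, 0.429], [-1.0, 0.005, -0.01, 0.018], [0.009, -0.183, -0.983, 1.041], [0.0, 0.0, 0.0, 1.0]]
side 441.19974430172175 [319.4623209  200.88520007] [[0.871, -0.379, 0.314, 0.319], [-0.492, -0.651, 0.578, -0.473], [-0.014, -0.658, -0.753, 0.757], [0.0, 0.0, 0.0, 1.0]]
{'t': 0.1, 'q': array([-1.33687690e+00,  2.64694151e-01,  1.60517967e+00, -3.37633234e-05,
        1.27367540e+00, -3.68975593e-02]), 'joint_velocities': array([-0.00011443, -0.00138786, -0.00324561, -0.00074804,  0.00048196,
       -0.00058511]), 'effort': array([ 5.58329102e-04, -5.03618431e+01, -3.58072221e+01,  7.31875026e-02,
        2.33736058e-02, -5.36716425e-05]), 'position': array([ 0.18043283, -0.64984641,  0.25653264]), 'tool_rot': array([ 9.90845126e-01,  1.34999925e-01, -1.12274489e-04, -9.71951160e-04]), 'contact_force': array([ 0.21817228,  0.45061312, -0.87988362]), 'moment': array([ 0.0402997 ,  0.01179263, -0.01409818]), 'finger_force': 0.0, 'grip_width': 0.08799465175070868}
```

View pics/top0.png

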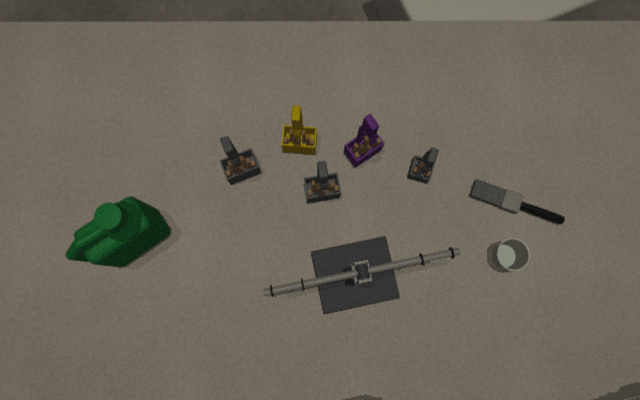

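View pics/side0.png

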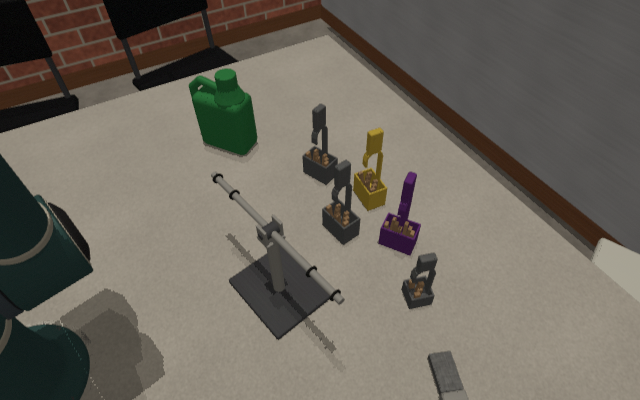

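The top view has large grey caddies at about (240,165) and (322,187). The small one is at (421,168), yellow at (299,138) and purple at (364,148). The bar runs from (265,292) to (459,251) with its pivot at (362,271). The side view shows the same two large ones at (320,140) and (342,205), with their hooks open towards the bar. I'll zoom in to pick points.

Run:
```python
import cv2
t=cv2.imread("pics/top0.png");s=cv2.imread("pics/side0.png")
cv2.imwrite("pics/tz.png",cv2.resize(t[105:305,212:472],None,fx=3,fy=3,interpolation=cv2.INTER_CUBIC))
cv2.imwrite("pics/sz.png",cv2.resize(s[98:308,200:400],None,fx=2.8,fy=2.8,interpolation=cv2.INTER_CUBIC))
```

```text
(no output)
```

View pics/tz.png

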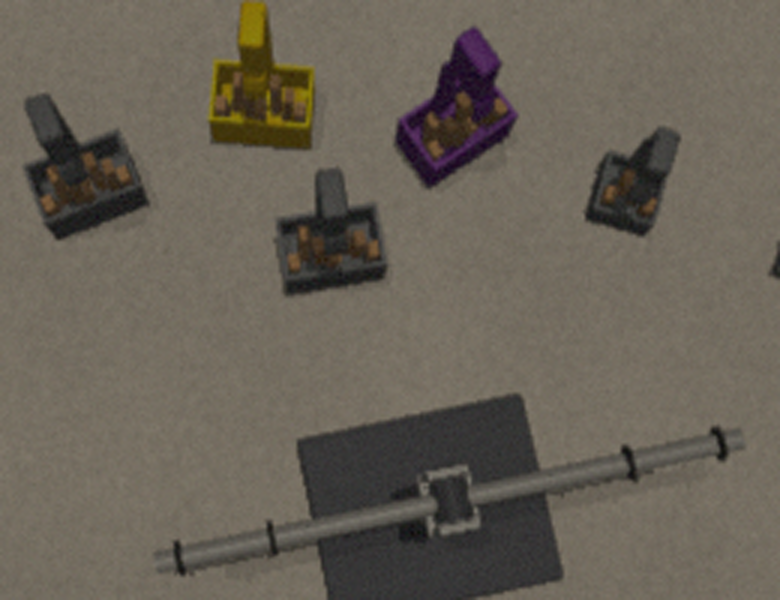

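View pics/sz.png

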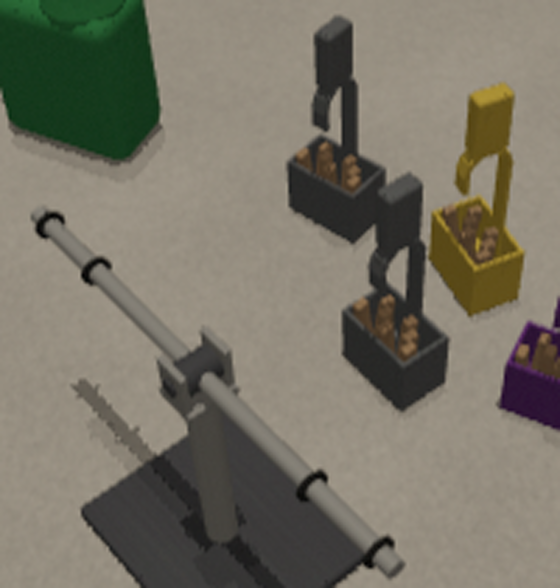

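The zooms show the collars clearly. Top-zoom pixels are (180,557), (272,537), (629,463) and (722,444). The block tops are at (40,101) for the left caddy and (331,177) for the middle one. The side zoom has the matching block tops at (336,25) and (402,186).

```bash
cat > m.py <<'E'
from h import *
t=np.load("top0.npz");s=np.load("side0.npz")
T=lambda u,v:(u/3+212-.33,v/3+105-.33); S=lambda u,v:(u/2.8+200-.32,v/2.8+98-.32)
for n,a,b in [("Lo",(180,557),(49,223)),("Li",(272,537),(96,270)),("Ri",(629,463),(312,487)),("Ro",(722,444),(379,551)),("A top",(40,101),(336,25)),("B top",(331,177),(402,186)),("purp",(476,38),None),("yel",(254,8),None)]:
    if b: x,e=tri(ray(t["K"],t["W"],T(*a)),ray(s["K"],s["W"],S(*b)));print(n,x.round(4),np.round(e,4))
    else: print(n,plane(t["K"],t["W"],T(*a),.195).round(3))
for n,ps in [("A",[(57,238),(147,205)]),("B",[(285,294),(386,277)])]:
    q=[plane(t["K"],t["W"],T(*p),0.) for p in ps];d=q[0]-q[1];L=np.hypot(*d[:2]);print(n,"front edge",np.round(q,4).tolist(),L,"yaw of y-axis",np.degrees(np.arctan2(-d[0],d[1])))
    m=(q[0]+q[1])/2;nx=np.array([d[1],-d[0]])/L;print(" centre",m[:2]+.022*nx)
for n,ps in [("A",[(25,168),(120,132)]),("B",[(275,223),(377,204)])]:
    q=[plane(t["K"],t["W"],T(*p),.055) for p in ps];d=q[0]-q[1];print(n,"back rim",np.round(q,4).tolist(),np.hypot(*d[:2]),np.degrees(np.arctan2(-d[0],d[1])))
E
python3 m.py
```

```text
Lo [0.4247 0.0989 0.1938] [0.0012 0.0012]
Li [0.4355 0.0475 0.1922] [0.0011 0.0011]
Ri [ 0.4759 -0.1553  0.1913] [0.0007 0.0007]
Ro [ 0.486  -0.2078  0.1952] [0.0006 0.0006]
A top [0.6872 0.1858 0.1933] [0.0041 0.0041]
B top [0.64   0.0143 0.1934] [0.0043 0.0043]
purp [ 0.729 -0.074  0.195]
yel [0.748 0.058 0.195]
A front edge [[0.6494, 0.2076, 0.0], [0.6732, 0.1438, 0.0]] 0.0680709704824208 yaw of y-axis 20.498756136811025
 centre [0.68187635 0.18340195]
B front edge [[0.6079, 0.0449, 0.0], [0.6198, -0.0269, 0.0]] 0.07283314733619761 yaw of y-axis 9.379471638332026
 centre [0.63553537 0.01259488]
A back rim [[0.6866, 0.2207, 0.055], [0.7117, 0.1565, 0.055]] 0.0689260299288709 21.372589401584815
B back rim [[0.6473, 0.0503, 0.055], [0.6602, -0.0191, 0.055]] 0.07053014484448994 10.51373889297528
```

>>> drive_tool(
  deltas=[0,0,-0.044,0,100,0.617,-0.517,-0.044,5.5,100,0.617,-0.517,-0.044,5.5,100,0.617,-0.517,-0.044,5.5,100,0.617,-0.517,-0.044,5.5,100,0.617,-0.517,-0.044,5.5,100,0.617,-0.517,-0.044,5.5,100,0.617,-0.517,-0.044,5.5,100,0.617,-0.517,-0.044,5.5,100,0.617,-0.517,-0.044,5.5,100,0.617,-0.517,-0.044,5.5,100,0.617,-0.517,-0.044,5.5,100,0.617,-0.517,-0.044,5.5,100,0.617,-0.517,-0.044,5.5,100,0.617,-0.517,-0.044,5.5,100,0.617,-0.517,-0.044,5.5,100,0.617,-0.517,-0.044,5.5,100,0.617,-0.517,-0.044,5.5,100,0.617,-0.517,-0.044,5.5,100,0.617,-0.517,-0.044,5.5,100],
  force=25,
)

```text
t: 1.77
position: [0.6297, 0.0039, 0.3011]
tool_rot: [0.996, 0.087, -0.0, 0.0]
contact_force: [1.2, -0.7, -0.3]
grip_width: 0.0878
finger_force: 0.0
```

>>> drive_tool(
  deltas=[0,0,0,0,100,0,0,0,0,100,0,0,0,0,100],
)

```text
t: 2.02
position: [0.6287, 0.0018, 0.3008]
tool_rot: [0.996, 0.088, -0.001, 0.0]
contact_force: [1.1, 0.6, -0.5]
grip_width: 0.0881
finger_force: 0.0
```

Run:
```python
from h import *
o=ctrl.get_obs();print(o["position"],o["t"])
p,K,W=snap("wrist","w1.png");np.savez("w1",p=p,K=K,W=W);print(W.round(3).tolist(),K[0,0])
for X in [(.637,.013,.195),(.637,.013,0)]: print(proj(K,W,np.array(X)))
```

```text
[0.628722   0.00180359 0.3008326 ] 2.0167
[[0.174, -0.942, -0.287, 0.704], [-0.985, -0.167, -0.051, 0.016], [0.001, 0.292, -0.956, 0.428], [0.0, 0.0, 0.0, 1.0]] 307.13710467711104
[308.14203301 194.09814537]
[313.20374503 155.84238455]
```

View pics/w1.png

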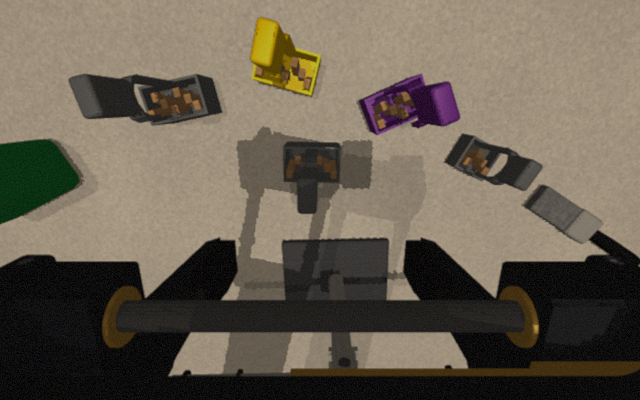

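The wrist view shows the block of the middle caddy at (307,197) with its lower top edge at row about 213, columns 298–317. The bin edges run parallel to the image rows, so the yaw matches. The bar is empty below.

Run:
```python
from h import *
w=np.load("w1.npz");K,W=w["K"],w["W"];p=w["p"]
g=cv2.cvtColor(p,cv2.COLOR_RGB2GRAY);print(g[200,285:330].tolist());print(g[170:225,307].tolist())
e=plane(K,W,(307,213),.195);print("edge",e)
yaw=np.radians(10);x=np.array([np.cos(yaw),np.sin(yaw)]);print("centre",e[:2]+.015*x)
for X in((283,143),(340,143)):print(plane(K,W,X,.055))
```

```text
[149, 149, 147, 148, 147, 144, 141, 135, 129, 132, 136, 117, 83, 42, 37, 41, 40, 39, 41, 40, 46, 38, 42, 42, 40, 43, 36, 36, 39, 38, 38, 40, 65, 80, 90, 99, 96, 98, 95, 97, 99, 101, 95, 99, 123]
[30, 34, 41, 32, 37, 32, 36, 35, 43, 54, 45, 46, 50, 48, 50, 40, 38, 40, 38, 41, 43, 45, 46, 40, 40, 41, 36, 38, 39, 46, 42, 38, 39, 44, 42, 40, 39, 38, 38, 43, 40, 45, 30, 66, 132, 141, 142, 141, 147, 146, 143, 147, 149, 151, 153]
edge [0.62123572 0.01132313 0.195     ]
centre [0.63600784 0.01392785]
[0.65453869 0.05170019 0.055     ]
[ 0.66648668 -0.01581963  0.055     ]
```

>>> drive_tool(
  deltas=[0.009,-0.011,0.03,0,100,0.009,-0.011,0.06,0,100,0.009,-0.011,0.09,0,100,0.009,-0.011,0.11,0,100,0.009,-0.011,0.123,0,100,0.009,-0.011,0.123,0,100,0.009,-0.011,0.123,0,0,0.009,-0.011,0.123,0,0,0.009,-0.011,0.123,0,0,0.009,-0.011,0.123,0,0,0.009,-0.011,0.123,0,0,0.009,-0.011,0.123,0,0,0.009,-0.011,0.123,0,0,0.009,-0.011,0.123,0,0,0.009,-0.011,0.123,0,0,0.009,-0.011,0.123,0,0],
  force=30,
)

```text
t: 3.4
position: [0.6361, 0.0143, 0.1786]
tool_rot: [0.996, 0.087, -0.0, -0.0]
contact_force: [0.9, 0.6, -0.9]
grip_width: 0.0237
finger_force: 0.0
```

>>> drive_tool(
  deltas=[0,0,0,0,0,0,0,0,0,0,0,0,0,0,0,0,0,0,0,0,0,0,0,0,0],
)

```text
t: 3.82
position: [0.6361, 0.0142, 0.1786]
tool_rot: [0.996, 0.087, -0.0, -0.0]
contact_force: [-0.2, -0.3, -0.3]
grip_width: 0.0157
finger_force: 29.9
```

>>> drive_tool(
  deltas=[0,0,-0.02,0,0,0,0,-0.05,0,0,0,0,-0.08,0,0,0,0,-0.107,0,0,-0.014,0.02,-0.107,-1.2,0,-0.03,0.043,-0.107,-1.2,0,-0.046,0.066,-0.107,-1.2,0,-0.062,0.09,-0.107,-1.2,0,-0.078,0.115,-0.107,-1.2,0,-0.094,0.139,-0.107,-1.2,0,-0.106,0.156,-0.107,-1.2,0,-0.112,0.164,-0.107,-1.2,0,-0.112,0.164,-0.107,-1.2,0,-0.112,0.164,-0.107,-1.2,0],
)

```text
t: 4.98
position: [0.5545, -0.1665, 0.2855]
tool_rot: [0.995, 0.097, 0.0, -0.0]
contact_force: [-0.0, 0.0, -1.8]
grip_width: 0.0156
finger_force: 30.0
```

Run:
```python
from h import *
o=ctrl.get_obs();print(o["position"],o["contact_force"],o["grip_width"])
a=snap("side")[0][80:310,180:480];b=snap("top")[0][130:310,230:480]
h=lambda i,f:cv2.resize(i,None,fx=f,fy=f,interpolation=cv2.INTER_CUBIC)
A=h(a,1.3);B=h(b,1.6);B=cv2.resize(B,(400,288));c=np.zeros((A.shape[0],A.shape[1]+400,3),np.uint8);c[:,:A.shape[1]]=A;c[:288,A.shape[1]:]=B
cv2.imwrite("pics/c1.png",c[:,:,::-1])
```

```text
[ 0.55445704 -0.16646279  0.28551345] [-0.01785287  0.0349358  -1.82778061] 0.015624064337224106
```

View pics/c1.png

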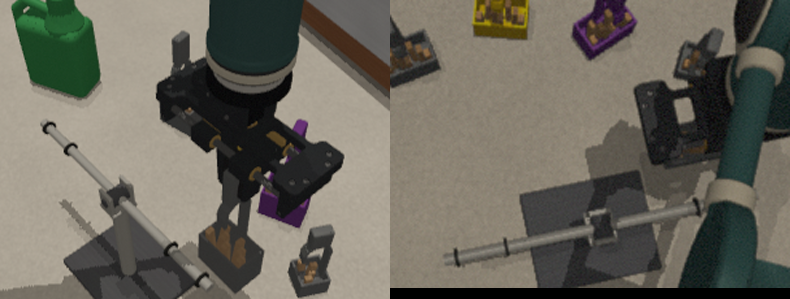

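The combined view shows the caddy held upright in front of the right place. Its opening faces the bar and is level with it. Next I move it in over the bar and start lowering.

>>> drive_tool(
  deltas=[-0.015,0,0,0,0,-0.03,0,0,0,0,-0.045,0,0,0,0,-0.06,0,0,0,0,-0.07,0,0,0,0,-0.075,0,0,0,0,-0.075,0,0,0,0,-0.075,0,0.015,0,0,-0.075,0,0.03,0,0,-0.075,0,0.04,0,0,-0.075,0,0.04,0,0],
)

```text
t: 6.0
position: [0.4799, -0.1804, 0.2429]
tool_rot: [0.995, 0.098, -0.002, -0.001]
contact_force: [-0.7, 0.2, -2.1]
grip_width: 0.0156
finger_force: 30.0
```

>>> drive_tool(
  deltas=[0,0,0.005,0,0,0,0,0.01,0,0,0,0,0.014,0,0,0,0,0.017,0,0,0,0,0.02,0,0,0,0,0.022,0,0,0,0,0.022,0,0,0,0,0.022,0,0],
)

```text
t: 6.67
position: [0.4808, -0.1813, 0.2237]
tool_rot: [0.995, 0.098, 0.0, 0.0]
contact_force: [0.2, -0.3, -1.0]
grip_width: 0.0154
finger_force: 30.0
```

>>> drive_tool(
  deltas=[0,0,0.004,0,0,0,0,0.004,0,0,0,0,0.004,0,15,0,0,0.004,0,22,0,0,0.004,0,28,0,0,0.004,0,35,0,0,0.004,0,45,0,0,0.004,0,45,0,0,0.004,0,45],
)

```text
t: 7.42
position: [0.4809, -0.1813, 0.2198]
tool_rot: [0.995, 0.098, 0.0, 0.0]
contact_force: [-0.9, 0.5, -0.3]
grip_width: 0.0395
finger_force: 0.0
```

>>> drive_tool(
  deltas=[0,0,-0.03,0,60,0,0,-0.06,0,80,0,0,-0.085,0,100,0.027,-0.032,-0.085,-2,100,0.054,-0.064,-0.085,-4,100,0.081,-0.096,-0.085,-6,100,0.108,-0.127,-0.085,-8,100,0.135,-0.159,-0.085,-9.8,100,0.162,-0.191,-0.085,-9.8,100,0.189,-0.223,-0.085,-9.8,100,0.216,-0.254,-0.085,-9.8,100,0.243,-0.286,-0.085,-9.8,100,0.262,-0.308,-0.085,-9.8,100,0.27,-0.318,-0.085,-9.8,100,0.27,-0.318,-0.085,-9.8,100,0.27,-0.318,-0.085,-9.8,100],
)

```text
t: 8.75
position: [0.6835, 0.1829, 0.3041]
tool_rot: [0.983, 0.183, -0.001, 0.0]
contact_force: [0.4, -0.1, 0.0]
grip_width: 0.0883
finger_force: 0.0
```

Run:
```python
from h import *
o=ctrl.get_obs();print(o["position"],o["tool_rot"],o["t"])
p,K,W=snap("wrist","w2.png");np.savez("w2",p=p,K=K,W=W)
s,Ks,Ws=snap("side");np.savez("s2",p=s,K=Ks,W=Ws)
print(proj(K,W,np.array((.684,.184,.195))))
c=np.zeros((400,800,3),np.uint8);c[:,:400]=p[:,120:520];c[:,400:]=cv2.resize(s[120:320,190:390],(400,400),interpolation=cv2.INTER_CUBIC)
cv2.imwrite("pics/c2.png",c[:,:,::-1])
```

```text
[0.68350778 0.18286282 0.3040516 ] [ 9.83142875e-01  1.82836851e-01 -7.59566439e-04  4.43080827e-04] 8.75
[318.77916071 204.04458593]
```

View pics/c2.png

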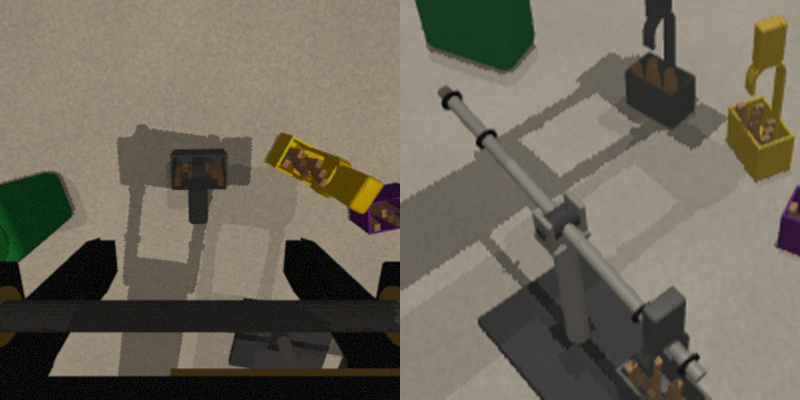

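The wrist view (left half) shows block A with its lower top edge at about (319,223) and the bin square to the image. The side view (right half) shows caddy B hanging between the right collars. The left collars have risen to side pixels (215,171) and (233,189).

Run:
```python
from h import *
w=np.load("w2.npz");K,W=w["K"],w["W"];g=cv2.cvtColor(w["p"],cv2.COLOR_RGB2GRAY)
print(g[210,300:340].tolist());print(g[212:232,319].tolist())
e=plane(K,W,(319,223),.195);y=np.radians(21);print("centre",e[:2]+.015*np.array([np.cos(y),np.sin(y)]))
q=[plane(K,W,p,.055) for p in((292,150),(347,150))];print(np.round(q,4),np.degrees(np.arctan2((q[1]-q[0])[0],-(q[1]-q[0])[1])))
s=np.load("s2.npz");a=np.radians(11.3);n=np.array([np.cos(a),np.sin(a),0]);P=np.array([.4555,-.054,.19])
for p in((214.7,170.7),(232.7,188.7)):
    o,d=ray(s["K"],s["W"],p);print(o+d*((P-o)@n)/(d@n))
o=ctrl.get_obs();print(o["position"])
```

```text
[135, 131, 131, 136, 133, 133, 135, 130, 96, 41, 39, 36, 36, 33, 42, 37, 37, 39, 38, 36, 39, 33, 35, 31, 38, 39, 34, 43, 71, 102, 122, 121, 122, 121, 120, 116, 118, 119, 119, 115]
[37, 39, 40, 37, 36, 38, 39, 41, 39, 31, 38, 41, 77, 86, 84, 92, 87, 86, 87, 87]
centre [0.68275325 0.18333327]
[[0.695  0.2237 0.055 ]
 [0.7191 0.161  0.055 ]] 21.03516451722934
[0.42355982 0.10584498 0.20464271]
[0.43485125 0.0493369  0.20427894]
[0.68327871 0.18149084 0.30469877]
```

>>> drive_tool(
  deltas=[0,-0.002,0.03,0,60,0,-0.002,0.06,0,60,0,-0.002,0.09,0,60,0,-0.002,0.115,0,60,0,-0.002,0.127,0,60,0,-0.002,0.127,0,60,0,-0.002,0.127,0,0,0,-0.002,0.127,0,0,0,-0.002,0.127,0,0,0,-0.002,0.127,0,0,0,-0.002,0.127,0,0,0,-0.002,0.127,0,0,0,-0.002,0.127,0,0,0,-0.002,0.127,0,0,0,-0.002,0.127,0,0,0,-0.002,0.127,0,0],
  force=30,
)

```text
t: 10.18
position: [0.6838, 0.185, 0.1789]
tool_rot: [0.983, 0.182, 0.001, 0.0]
contact_force: [-0.3, -0.4, 5.2]
grip_width: 0.016
finger_force: 30.0
```

>>> drive_tool(
  deltas=[0,0,-0.02,0,0,0,0,-0.05,0,0,0,0,-0.08,0,0,0,0,-0.11,0,0,0,0,-0.122,0,0,-0.025,0.003,-0.122,1.5,0,-0.05,0.006,-0.122,3,0,-0.075,0.01,-0.122,4.5,0,-0.1,0.013,-0.122,6,0,-0.125,0.016,-0.122,7.5,0,-0.15,0.02,-0.122,9,0,-0.175,0.023,-0.122,9.7,0,-0.193,0.025,-0.122,9.7,0,-0.203,0.026,-0.122,9.7,0,-0.203,0.026,-0.122,9.7,0,-0.203,0.026,-0.122,9.7,0],
)

```text
t: 11.52
position: [0.503, 0.088, 0.2992]
tool_rot: [0.995, 0.098, 0.0, -0.0]
contact_force: [-0.5, -0.0, -0.6]
grip_width: 0.0159
finger_force: 30.0
```

Run:
```python
from h import *
o=ctrl.get_obs();print(o["position"],o["contact_force"])
s,Ks,Ws=snap("side")
cv2.imwrite("pics/c3.png",cv2.resize(s[80:320,150:450],(750,600),interpolation=cv2.INTER_CUBIC)[:,:,::-1])
```

```text
[0.50300256 0.08804725 0.29916543] [-0.48702399 -0.03425842 -0.62495493]
```

View pics/c3.png

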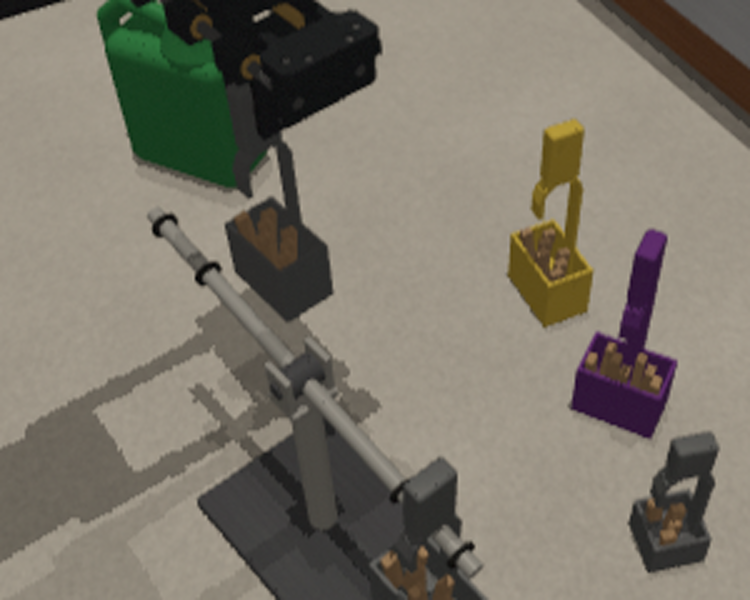

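The side view shows caddy A held upright beyond the left place, with its lip at (247,180) facing the raised bar. B hangs between the right collars. Next I move A in.

>>> drive_tool(
  deltas=[-0.015,0,0,0,0,-0.03,0,0,0,0,-0.045,0,0,0,0,-0.06,0,0,0,0,-0.07,0,0,0,0,-0.075,0,0,0,0,-0.075,0,0,0,0,-0.075,0,0.015,0,0,-0.075,0,0.03,0,0,-0.075,0,0.04,0,0,-0.075,0,0.04,0,0],
)

```text
t: 12.48
position: [0.4285, 0.0732, 0.2571]
tool_rot: [0.995, 0.099, -0.002, 0.0]
contact_force: [-0.8, 0.1, -2.3]
grip_width: 0.0158
finger_force: 30.0
```

>>> drive_tool(
  deltas=[0,0,0.004,0,0,0,0,0.008,0,0,0,0,0.012,0,0,0,0,0.016,0,0,0,0,0.019,0,0,0,0,0.021,0,0,0,0,0.022,0,0,0,0,0.022,0,0,0,0,0.022,0,0],
)

```text
t: 13.23
position: [0.4298, 0.0733, 0.238]
tool_rot: [0.995, 0.099, 0.001, -0.0]
contact_force: [2.4, 1.7, 0.1]
grip_width: 0.0154
finger_force: 30.0
```

>>> drive_tool(
  deltas=[0,0,0.002,0,0,0,0,0.002,0,0,0,0,0.002,0,20,0,0,0.002,0,24,0,0,0.002,0,28,0,0,0.002,0,35,0,0,0.002,0,45,0,0,0.002,0,45,0,0,0.002,0,45,0,0,-0.01,0,45,0,0,-0.03,0,50,0,0,-0.06,0,50,0,0,-0.09,0,50,0,0,-0.12,0,50,0.03,0,-0.13,0,50,0.07,0,-0.13,0,50,0.11,0,-0.13,0,50,0.14,0,-0.13,0,50,0.15,0,-0.13,0,50,0.15,0,-0.13,0,50],
)

```text
t: 14.9
position: [0.578, 0.1029, 0.3673]
tool_rot: [0.995, 0.099, -0.001, 0.0]
contact_force: [0.2, -0.0, -0.6]
grip_width: 0.0442
finger_force: 0.0
```

Run:
```python
from h import *
o=ctrl.get_obs();print(o["position"],o["contact_force"],o["t"])
a=snap("side")[0];b=snap("top")[0]
c=np.zeros((600,800,3),np.uint8)
c[:,:430]=cv2.resize(a[120:360,190:362],(430,600),interpolation=cv2.INTER_CUBIC);c[:315,430:]=cv2.resize(b[140:340,240:475],(370,315),interpolation=cv2.INTER_CUBIC)
cv2.imwrite("pics/c4.png",c[:,:,::-1])
```

```text
[0.57798698 0.10289707 0.3673042 ] [ 0.15531432 -0.02928826 -0.6061285 ] 14.9
```

View pics/c4.png

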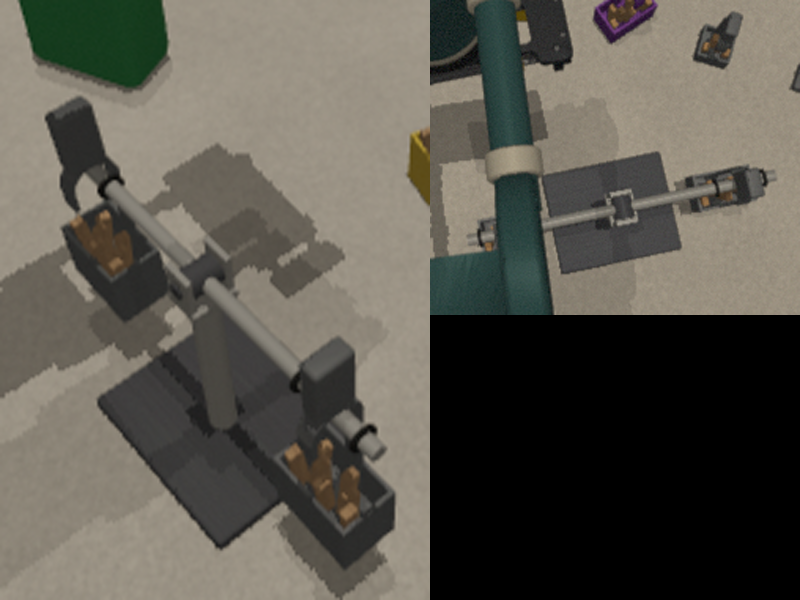

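The picture shows both caddies hung, and the collars are back at their level pixels: right outer (335,295), left inner (234,195). I'll let it settle and check it's still.

>>> drive_tool(
  deltas=[0,0,0,0,50,0,0,0,0,50,0,0,0,0,50,0,0,0,0,50,0,0,0,0,50,0,0,0,0,50,0,0,0,0,50,0,0,0,0,50,0,0,0,0,50,0,0,0,0,50,0,0,0,0,50,0,0,0,0,50,0,0,0,0,50,0,0,0,0,50,0,0,0,0,50,0,0,0,0,50,0,0,0,0,50,0,0,0,0,50],
)

```text
t: 16.5
position: [0.5765, 0.1026, 0.3677]
tool_rot: [0.995, 0.099, -0.0, -0.0]
contact_force: [0.1, 0.2, -0.4]
grip_width: 0.0438
finger_force: 0.0
```

Run:
```python
from h import *
s=snap("side")[0]
c=cv2.resize(s[120:360,190:362],(430,600),interpolation=cv2.INTER_CUBIC)[:,:,::-1]
d=cv2.absdiff(c,cv2.imread("pics/c4.png")[:,:430]).max(2)
print((d>50).sum(), np.argwhere(d>50).min(0) if (d>50).any() else 0,np.argwhere(d>50).max(0) if (d>50).any() else 0)
cv2.imwrite("pics/c5.png",c)
```

```text
59 [231  61] [288 306]
```

View pics/c5.png

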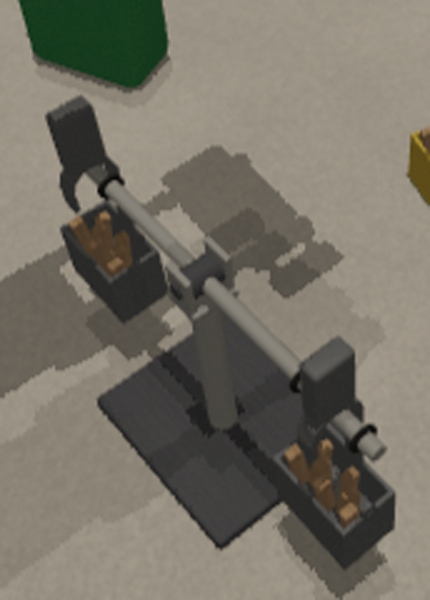

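The view is unchanged: both caddies hang still, each at its place, and the bar is level. I'm handing the job in.

```bash
python3 -c "
from plant import ctrl
print(ctrl.sign_off())"
```

```text
the job is handed in; nothing more can be done
None
```

Both large caddies hang still on the bar, one between the left collars and one between the right; the bar looked level in the last camera view, and I handed the job in at about 16.5 s, though sign-off returned no verdict.

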